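Roll a sample vial onto the labelling line

TASK

Press the new label onto the amber sample vial that lies on the sprung black labelling plate: with a fingertip on its top, gently roll it along the plate towards the red line, keeping the plate pressed down as it rolls (in as many strokes as you need), until the vial lies along the red line and centred over it. Finish while holding it there: the program ends with the fingertip still on top of the vial, pressing it down so that the plate is clearly sunk. Do not grip, lift or slide the vial, and leave the other things alone.

Things in the scene. Friction and masses are not known exactly. Their poses are not given: they have to be found in the camera images.
- vial: amber glass vial, black cap, paper label, lying across the plate. Glass: cylinder 36 mm across, 66 mm long, 0.09 kg; narrower cap to 54 mm from the origin. Origin on the axis at mid-glass, 18 mm above the plate; x along the axis to the cap; z to the label's green stripe, on top at the start. Pressed, it rolls without slip: its centre moves half as far as a fingertip on top. Let go, it stops.
- rolling_board: fixed labelling board: aluminium tray 150 mm (x) by 250 mm (y), with a black rubber-faced plate on springs in it. Origin at the centre of its underside on the worktop, z up. Plate top 26 mm up when unloaded, 126 x 226 mm; end rims 7 mm above the plate, inner faces 115 mm from the centre along y. The vial lies along the board's x near the -y end and must roll towards +y.
- roll_plate (a joint): how far the sprung plate is sunk, m: 0 at rest (also with only the vial on it), 0.008 fully down. The plate stays level. It starts to sink at about 1.5 N on top of the vial; each further mm takes about 0.6 N; 3 N sink it about 2 mm, 6.5 N take it fully down, where it is rigid.
- line_mark (a point): middle of the red line, 5 mm wide, flush in the black plate and right across it; the point lies on the plate's top. x along the line, y the rolling direction (board's +y), z up. Its place along the board differs from run to run; the robot cannot shift it.
- spare_vial: a second amber vial like the first but with a white cap, standing upright, 87 mm high, 36 mm across; origin 33 mm above its foot; bystander
- empty_jar: empty open clear glass jar, 70 mm across, 112 mm high, upright; origin at the centre of its underside; bystander
- label_roll: white roll of labels, 66 mm across, 39 mm high; origin at the centre of its underside; bystander
- counter: small pale tally counter, 44 x 51 x 30 mm; origin at the centre of its underside; bystander
- marker: white marker pen with green cap, lying, 122 mm long, 14 mm thick; origin at the middle of its underside; bystander
- cap_a: gold jar cap, 64 mm across, 10 mm high, lying flat; origin at the centre of its underside; bystander
- cap_b: gold jar cap with a dark smear on it, 64 mm across, 11 mm high, lying flat; origin at the centre of its underside; bystander

How it is judged:
By the outcome, as a careful person would: the job done as asked, in the order asked, and still so for the second after the job is handed in, while the arm keeps its last pose, push and grip.
It also fails if it takes over 54 s, if anything falls off the work surface, if the arm or the gripper's body presses on something with over 40 N, if the wrist force passes 120 N, or if a joint passes its speed limit or range.

ROBOT

A 6-joint arm with a two-finger parallel gripper is mounted at the origin on a cart in front of the work surface, level with it; the furniture and walls round the work are solid. World frame = base frame: x ahead of the robot, y to its left, z up, the work surface at z = 0. Lengths are in mm, angles in degrees, forces in N, time in s.
With the tool pointing down it reaches from about 325 to 750 mm from the base axis. Payload 7.6 kg.
Tool frame: the origin (TCP) lies at the very end of the fingers, on their centre line; the grasp point (between the pads) lies 19 mm behind it; z points along the fingers, y is the line along which they close (so a half turn about z gives the same grasp; the last joint's range is limited). The gripper opens to 85 mm and grips with 20 to 120 N. Pads are 22 mm wide; open, the fingers measure 114 mm over their backs; the gripper's body (76 mm by 85 mm) begins 54 mm behind the grasp point. The pads swing forward as they close: fully open they stand 13 mm farther back than shut.
Start: joints at [66.045, 2.991, 80.254, -0, 96.75, -4.028], TCP at [178.921, 493.592, 231.323] pointing down, gripper open.
Joint ranges: [-166.34, 166.34], [-52.06, 124.39], [6.96, 135.62], [-60.46, 240.46], [14.63, 156.25], [-167.68, 167.68]. Speed limits (degrees/s): [147.25, 147.25, 172.46, 180, 180, 180].

INTERFACE

Orientations are given as a 3x3 rotation matrix whose columns are the frame's x, y, z axes.
In Python, from workcell import sense, read_camera, get_calibration, hand_in gives the robot as it stands. The module is installed in compiled form; this text tells all that it offers.
- The arm moves only by the tool play_rows, never from a script. Its argument "series" is a list of rows, each a list of 2 entries, a list of its own where there are three numbers: the shift along the tool's x, y, z in units of 0.5 m (1.0 is 0.5 m), then the turn, a rotation vector about the tool's x, y, z in units of 60 degrees (1.0 is 60 degrees). A call has 1 to 5 rows; each row is the pose to reach, as a shift and turn from the pose commanded when the call began, along the tool's axes at that moment; what a row does not reach only later rows make up. A row lasts 1/10 s, in which the tool goes at most 50 mm and 8.59 degrees, less where a joint would pass 70% of its speed; a pose out of reach is approached as far as the arm can. A call with a number of a shift or a turn outside -1 to 1 is refused whole. A call with a gripper value outside its range is refused whole. "grip" is the opening in per cent of the stroke, from 0 (shut) to 100 (fully open), set as the call begins (left out, the last holds). The fingers move at their own pace and stop on an object; "force" is the grip in N (left out, the last holds). Time passes only in rows, so rows that repeat a pose let the fingers close. It gives the time, the measured TCP pose, the force, the opening and the grip force at its end, in the units of the state.
- sense(): the state, without advancing time (a new reading comes with each control period).
- read_camera(name): name is "scene" or "side" or "wrist"; returns the picture (384x512x3 uint8, red, green, blue); there is no depth.
- get_calibration(name): a dict with "mtx" (3x3 intrinsics, pixels), "R" (3x3) and "t" (3): a world point X has camera coordinates R X + t. Camera axes: x right, y down, z forward; pixel columns grow to the right and rows downward; lengths in mm; the calibration is good to about 2 mm. The wrist camera is an equidistant fisheye: a pixel r from the principal point sees the ray r / f radians off the axis. A picture is of the moment at which its call begins: read the wrist's pose just before it. get_calibration takes no time and is no camera call; for the wrist camera it gives the pose at the moment of the call.
- hand_in(): hands the job in; it is judged then, once.
The state is a dict: "clock": time; "joint_positions": joint angles; "qd": joint speeds; "tau": joint torques, N m; "tcp_pos": TCP position; "ee_rot": TCP orientation; "contact_force": force on the tool from outside, world axes, zero at the start; "moment": the same for the moment, N m; "grip_width": finger opening in mm; "finger_force": force on a finger pad.
Only numpy, scipy, OpenCV 4.12 (cv2) and the standard library are available. Lean on these libraries where they do the work, as an engineer would, in place of code of your own. Each camera call takes 0.05 s, during which the arm holds its last target. There are 200 camera calls.

## Working session

There is one attempt and no reset: what is moved stays moved. The work goes in short steps, Python scripts to look and compute and a tool call to move; the robot and the scene stay as the last step left them, time stands still between calls to the robot, and variables do not carry over. Pictures are saved under pics/ and viewed, at most 10 in all, crops included, and the job is handed in when it is done.

Besides the shell and the picture viewer there is one more tool, called by a JSON object that holds its "op" and its "data", one argument or row to a line. play_rows: Moves the arm, as the interface text tells. Its arguments: {"type":"object","properties":{"series":{"type":"array","items":{"type":"array"}},"grip":{"type":"number"},"force":{"type":"number"}},"required":["series"]}

```bash
mkdir -p pics
python3 - <<'E'
from workcell import *
import cv2
for n in("scene","side"):
    p=read_camera(n); cv2.imwrite(f"pics/{n}0.png",cv2.resize(p[:,:,::-1],(800,600),interpolation=cv2.INTER_CUBIC))
    c=get_calibration(n); print(n,c)
s=sense();print(s)
E
```

```text
scene {'mtx': array([[373.49554365,   0.        , 259.45184077],
       [  0.        , 373.49554365, 187.13818287],
       [  0.        ,   0.        ,   1.        ]]), 'R': array([[ 0.80790691, -0.5891826 ,  0.01225919],
       [-0.37682334, -0.53248322, -0.75793522],
       [ 0.45309006,  0.60772155, -0.65221462]]), 't': array([-443.87344704,  213.33977549,  980.37316605])}
side {'mtx': array([[458.44666685,   0.        , 258.53235372],
       [  0.        , 458.44666685, 192.35716191],
       [  0.        ,   0.        ,   1.        ]]), 'R': array([[ 0.89605736, -0.44391819, -0.00422563],
       [-0.25626742, -0.50946139, -0.82144757],
       [ 0.36250272,  0.73714702, -0.57026839]]), 't': array([-481.17069914,  164.02929817, 1183.6902214 ])}
{'clock': 0.1, 'joint_positions': array([ 6.60430622e+01,  3.02229366e+00,  8.03063599e+01,  6.67100996e-04,
        9.67505300e+01, -4.02840555e+00]), 'qd': array([ 0.05729255, -0.03712438, -0.14864591,  0.04442758, -0.09747737,
        0.00045446]), 'tau': array([ 1.12187092e-03, -3.82583034e+01, -3.60985351e+01, -9.92992227e-05,
        4.83782191e-03, -3.06154014e-06]), 'tcp_pos': array([178.81538757, 493.32318089, 230.57610028]), 'ee_rot': array([[-9.40118940e-01,  3.40846082e-01, -5.71732991e-04],
       [ 3.40846544e-01,  9.40118104e-01, -1.25825983e-03],
       [ 1.08623604e-04, -1.37778711e-03, -9.99999045e-01]]), 'contact_force': array([ 0.50511237, -0.56391748, -0.09816932]), 'moment': array([-0.00530942,  0.02167293, -0.00900651]), 'finger_force': 0.0, 'grip_width': 85.65345648501247}
```

View pics/scene0.png

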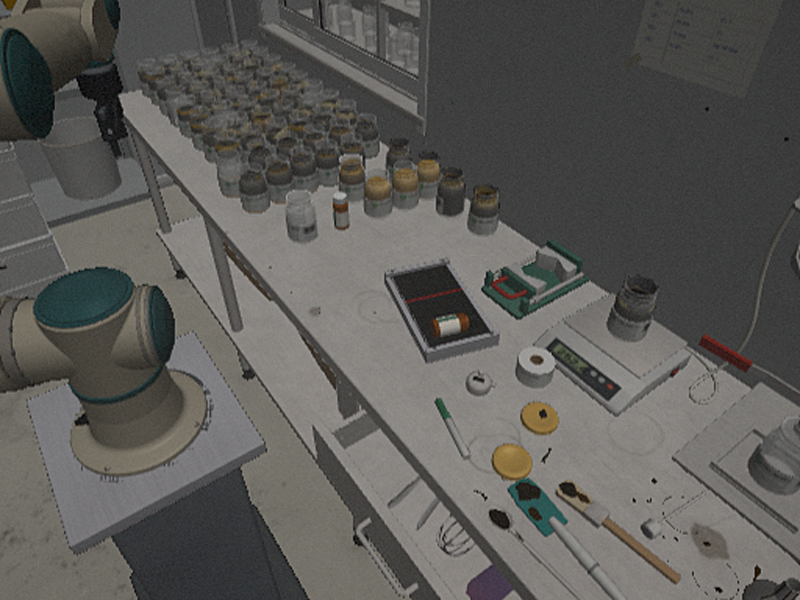

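View pics/side0.png

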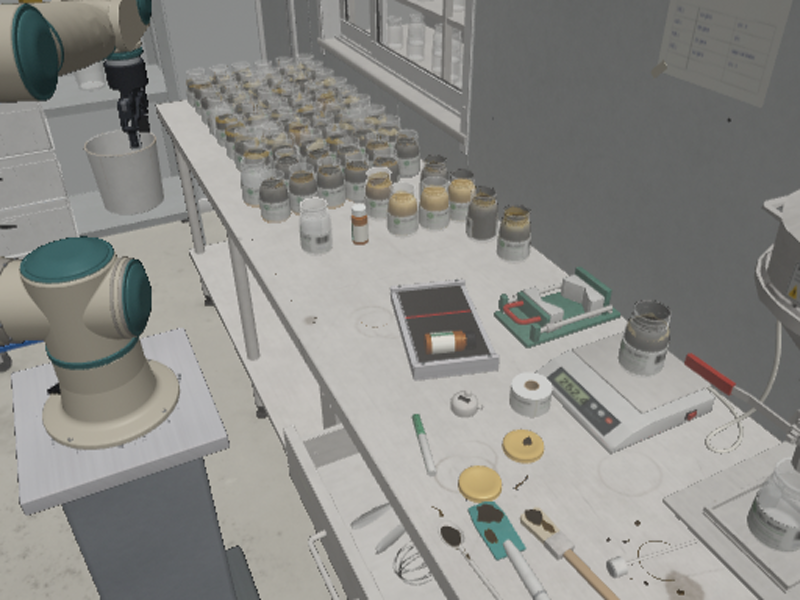

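The scene shows the board (rim corners about (386,272), (446,260), (498,338), (427,350)), the red line at about (435,296) and the vial at (450,324). The side view has the line at (437,315) and the vial at (446,342). I'll enlarge both.

Run:
```python
import cv2,numpy as np
a=cv2.imread("pics/scene0.png")[250:370,375:510]; b=cv2.imread("pics/side0.png")[270:390,380:515]
f=lambda i:cv2.resize(i,None,fx=2.9630*1.5*0.667,fy=2.963*1.5*0.667,interpolation=cv2.INTER_CUBIC)
o=np.hstack([f(a),f(b)]);o=cv2.convertScaleAbs(o,alpha=1.4);print(o.shape);cv2.imwrite("pics/crop.png",o[:, :800])
```

```text
(356, 800, 3)
```

View pics/crop.png

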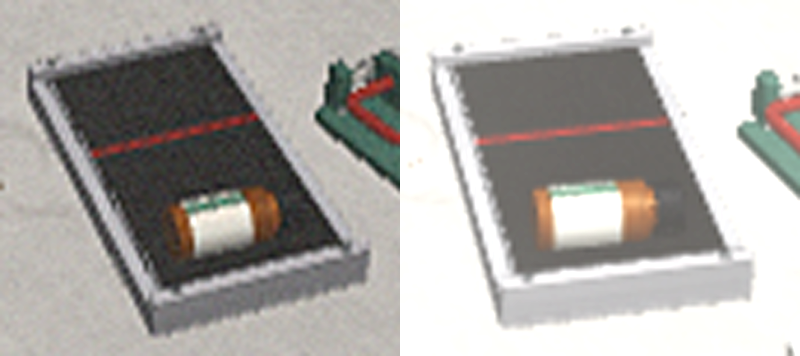

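```bash
cat > h.py <<'E'
import numpy as np,cv2
from workcell import *
def bp(cal,uv,z):
    K,R,t=[np.array(cal[k],float) for k in("mtx","R","t")]
    uv=np.array(uv,float); d=np.c_[(uv[:,0]-K[0,2])/K[0,0],(uv[:,1]-K[1,2])/K[1,1],np.ones(len(uv))]@R
    c=-R.T@t; return c+d*((z-c[2])/d[:,2])[:,None]
E
python3 - <<'E'
from h import *
np.set_printoptions(precision=1,suppress=True)
S=dict(scene=((375,250),[(92,155),(258,117),(55,85),(210,45)],[(168,228),(222,222),(276,212)],0),
       side=((380,270),[(476,142),(667,122),(455,68),(640,47)],[(537,217),(597,214),(655,208)],400))
for n,(o,p,v,sh) in S.items():
    c=get_calibration(n); g=lambda q:(np.array(q,float)-[sh,0])/2.963*0.64+np.array(o)*0.64
    print(n,"cam",-c["R"].T@c["t"]);print(bp(c,g(p),26)[:,:2]);print("vial",bp(c,g(v),44)[:,:2])
E
```

```text
scene cam [  -5.2 -743.7  806.6]
[[520.1 -41.9]
 [638.1 -76.6]
 [542.8  33.8]
 [662.2   6. ]]
vial [[ 506.3 -142. ]
 [ 537.7 -157.6]
 [ 571.8 -170.5]]
side cam [   44.1 -1002.6   807.7]
[[518.8 -44. ]
 [636.2 -79. ]
 [543.2  35.8]
 [664.    2.9]]
vial [[ 506.7 -148. ]
 [ 539.2 -161.2]
 [ 572.2 -171.5]]
```

{"op": "play_rows", "data": {
  "series": [
    [[-0.08,-0.06,0],[0,0,0]],
    [[-0.16,-0.12,0],[0,0,0]],
    [[-0.24,-0.18,0],[0,0,0]],
    [[-0.32,-0.24,0],[0,0,0]],
    [[-0.4,-0.3,0],[0,0,0]]
  ],
  "grip": 0
}}

```text
clock: 0.6
tcp_pos: [316.3, 282.6, 231.0]
ee_rot: [[-0.94, 0.34, -0.0], [0.34, 0.94, -0.0], [0.0, -0.0, -1.0]]
contact_force: [1.3, 0.5, -1.0]
grip_width: 12.2
finger_force: 0.0
```

{"op": "play_rows", "data": {
  "series": [
    [[-0.08,-0.06,0],[0,0,0]],
    [[-0.16,-0.12,0],[0,0,0]],
    [[-0.24,-0.18,0],[0,0,0]],
    [[-0.32,-0.24,0],[0,0,0]],
    [[-0.4,-0.3,0],[0,0,0]]
  ]
}}

```text
clock: 1.1
tcp_pos: [453.3, 73.2, 231.1]
ee_rot: [[-0.94, 0.341, -0.0], [0.341, 0.94, 0.0], [0.0, 0.0, -1.0]]
contact_force: [1.0, 1.0, 1.1]
grip_width: 0.2
finger_force: 0.0
```

{"op": "play_rows", "data": {
  "series": [
    [[-0.07,-0.06,0],[0,0,-0.06]],
    [[-0.14,-0.12,0],[0,0,-0.06]],
    [[-0.21,-0.18,0],[0,0,-0.06]],
    [[-0.28,-0.24,0],[0,0,-0.06]],
    [[-0.32,-0.28,0],[0,0,-0.06]]
  ]
}}

```text
clock: 1.6
tcp_pos: [556.0, -113.7, 230.2]
ee_rot: [[-0.959, 0.283, -0.001], [0.283, 0.959, 0.0], [0.001, -0.0, -1.0]]
contact_force: [0.3, 0.5, 0.4]
grip_width: 0.1
finger_force: 0.0
```

Run:
```python
from h import *
c=get_calibration("wrist");p=read_camera("wrist");s=sense();print(s["clock"],s["tcp_pos"],s["ee_rot"],s["contact_force"],c)
np.save("w1.npy",p);cv2.imwrite("pics/w1.png",cv2.resize(p[:,:,::-1],(800,600),interpolation=cv2.INTER_CUBIC))
```

```text
1.65 [ 556.52491967 -116.37555224  229.70290933] [[-0.95846793  0.28519591 -0.00159056]
 [ 0.28519792  0.95846786 -0.00122859]
 [ 0.00117411 -0.00163119 -0.99999798]] [ 0.84919427 -1.98666276 -0.72712825] {'mtx': array([[297.31863964,   0.        , 258.64169729],
       [  0.        , 297.31863964, 192.07779563],
       [  0.        ,   0.        ,   1.        ]]), 'R': array([[ 2.83153200e-01,  9.59074681e-01,  1.50456731e-04],
       [ 9.12958239e-01, -2.69586028e-01,  3.06317852e-01],
       [ 2.93822257e-01, -8.65975191e-02, -9.51929278e-01]]), 't': array([ -48.57347928, -577.64739931,  206.17946008])}
```

View pics/w1.png

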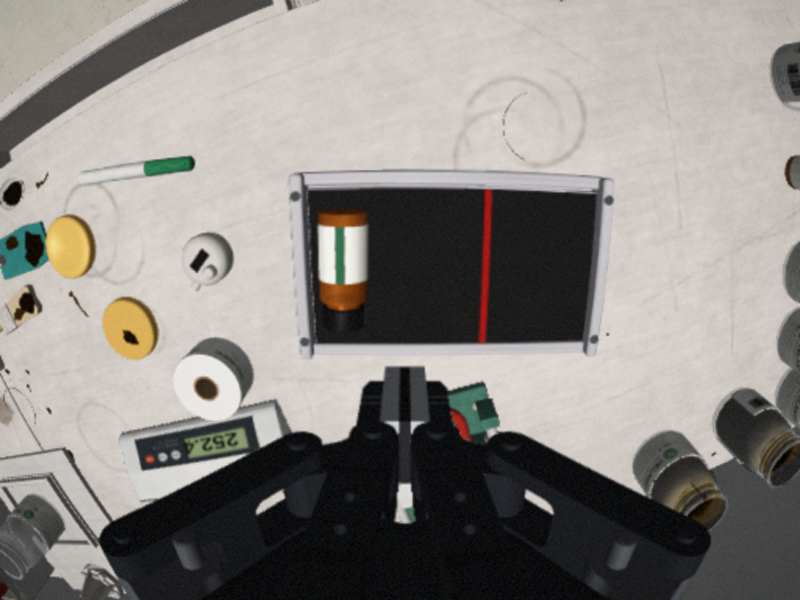

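```bash
cat >> h.py <<'E'
def ray(cal,uv):
    K,R,t=[np.array(cal[k],float) for k in("mtx","R","t")]
    p=(np.atleast_2d(uv)-K[:2,2])/K[0,0]; th=np.hypot(*p.T)[:,None]
    return np.c_[p/th*np.sin(th),np.cos(th)]@R, -R.T@t
def hit(d,c,z): return c+d*((z-c[2])/d[:,2])[:,None]
E
cat > m.py <<'E'
from h import *
np.set_printoptions(precision=1,suppress=True)
def meas(c,line,L,Rr):
    d,o=ray(c,np.array(line)*.64); l=hit(d,o,26); e=(l[1]-l[0])[:2]; e/=np.linalg.norm(e)
    if e[0]<0:e=-e
    y=np.array([-e[1],e[0]])
    a=hit(ray(c,np.array(L)*.64)[0]+ray(c,np.array(Rr)*.64)[0],o,44)
    va=a[1]-a[0]
    print("line",l[:,:2],"ang",np.degrees(np.arctan2(e[1],e[0])),"vial",a[:,:2],"ang",np.degrees(np.arctan2(va[1],va[0])))
    for p in a: print("dist y",(l.mean(0)[:2]-p[:2])@y)
E
python3 - <<'E'
from m import *
c=get_calibration("wrist")
meas(c,[(488,191),(482,342)],[(318,217),(322,290)],[(369,217),(366,290)])
d,o=ray(c,np.array([(290,174),(613,180),(593,355),(302,355)])*.64);print(hit(d,o,33)[:,:2])
d,o=ray(c,np.array([(343,211),(344,310),(343,331)])*.64);print(hit(d,o,44)[:,:2])
E
```

```text
line [[523.6 -41.1]
 [640.6 -75.1]] ang -16.197084993658727 vial [[ 510.3 -147.9]
 [ 562.2 -164.7]] ang -18.008927938729812
dist y 106.23169738761764
dist y 107.95587094720428
[[ 468.2 -178. ]
 [ 538.3   57.7]
 [ 678.8   15. ]
 [ 607.2 -218.6]]
[[ 506.1 -146.9]
 [ 577.  -169.8]
 [ 592.9 -176.1]]
```

The board fills the centre: line from (488,191) to (482,342), vial axis at x≈343 spanning rows 211–331, nearly parallel to the line, about 106.5 mm away. I'll check the fingertip size next.

Run:
```python
from h import *
c=get_calibration("wrist");s=sense();o=-c["R"].T@c["t"]
print(o,s["tcp_pos"])
def proj(X):
    q=c["R"]@X+c["t"];th=np.arctan2(np.hypot(q[0],q[1]),q[2]);n=q[:2]/np.hypot(q[0],q[1]);return (c["mtx"][:2,2]+297.3*th*n)/.64
R=s["ee_rot"]
for x in(-11,0,11):
  print([proj(s["tcp_pos"]+R@np.array([x,y,0.])).round(0) for y in(-14,-7,0,7,14)])
p=np.load("w1.npy")[:,:,::-1][215:300,220:300];cv2.imwrite("pics/w1c.png",cv2.convertScaleAbs(cv2.resize(p,None,fx=6,fy=6,interpolation=cv2.INTER_CUBIC),alpha=1.8))
```

```text
[481.11033788 -93.5871531  372.72642328] [ 556.52491967 -116.37555224  229.70290933]
[array([365., 416.]), array([384., 416.]), array([404., 416.]), array([423., 416.]), array([443., 416.])]
[array([364., 389.]), array([384., 389.]), array([404., 389.]), array([424., 389.]), array([444., 389.])]
[array([363., 361.]), array([383., 361.]), array([404., 361.]), array([424., 361.]), array([445., 361.])]
```

View pics/w1c.png

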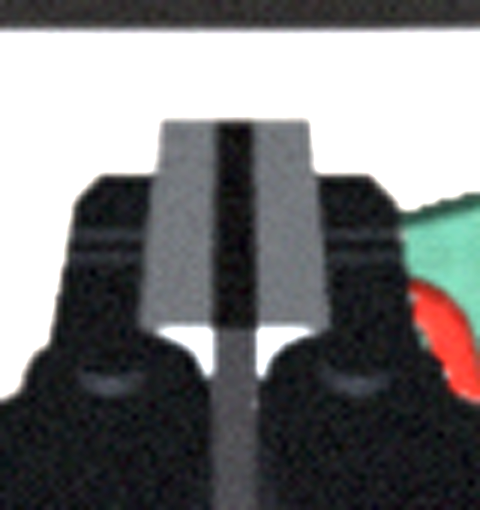

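The tip's flat end is about 14 mm along tool y and 22 mm along tool x. I'll turn the tool 90° so the 22 mm side lies along the rolling direction, and descend above the vial.

{"op": "play_rows", "data": {
  "series": [
    [[0.012,-0.05,0.05],[0,0,0.14]],
    [[0.012,-0.1,0.1],[0,0,0.28]],
    [[0.012,-0.103,0.15],[0,0,0.42]],
    [[0.012,-0.103,0.2],[0,0,0.56]],
    [[0.012,-0.103,0.22],[0,0,0.7]]
  ]
}}

```text
clock: 2.15
tcp_pos: [533.6, -158.3, 117.8]
ee_rot: [[-0.519, 0.855, -0.005], [0.855, 0.519, 0.002], [0.004, -0.003, -1.0]]
contact_force: [-0.3, 0.3, -0.3]
grip_width: -0.2
finger_force: 0.0
```

{"op": "play_rows", "data": {
  "series": [
    [[0,0,0.01],[0,0,0.14]],
    [[0,0,0.02],[0,0,0.28]],
    [[0,0,0.03],[0,0,0.42]],
    [[0,0,0.04],[0,0,0.56]],
    [[0,0,0.05],[0,0,0.7]]
  ]
}}

```text
clock: 2.65
tcp_pos: [534.9, -158.4, 95.6]
ee_rot: [[0.185, 0.983, -0.001], [0.983, -0.185, 0.0], [0.0, -0.001, -1.0]]
contact_force: [-0.3, -0.1, 0.1]
grip_width: -0.1
finger_force: 0.0
```

{"op": "play_rows", "data": {
  "series": [
    [[0,0,0.01],[0,0,0.1]],
    [[0,0,0.02],[0,0,0.1]],
    [[0,0,0.02],[0,0,0.1]],
    [[0,0,0.02],[0,0,0.1]]
  ]
}}

```text
clock: 3.05
tcp_pos: [535.1, -158.6, 86.2]
ee_rot: [[0.279, 0.96, -0.0], [0.96, -0.279, 0.0], [0.0, -0.0, -1.0]]
contact_force: [0.1, -0.4, 0.7]
grip_width: 0.1
finger_force: 0.0
```

Run:
```python
from h import *
np.set_printoptions(precision=3,suppress=True)
c=get_calibration("wrist");p=read_camera("wrist");s=sense();print(s["clock"],s["tcp_pos"],s["ee_rot"],s["contact_force"],s["joint_positions"])
cv2.imwrite("pics/w2.png",cv2.resize(p[:,:,::-1],(800,600),interpolation=cv2.INTER_CUBIC))
```

```text
3.1 [ 535.281 -158.654   86.459] [[ 0.279  0.96   0.   ]
 [ 0.96  -0.279  0.   ]
 [ 0.     0.    -1.   ]] [ 0.336 -0.59   0.673] [-20.302  13.695  85.292   0.006  81.002  -4.073]
```

View pics/w2.png

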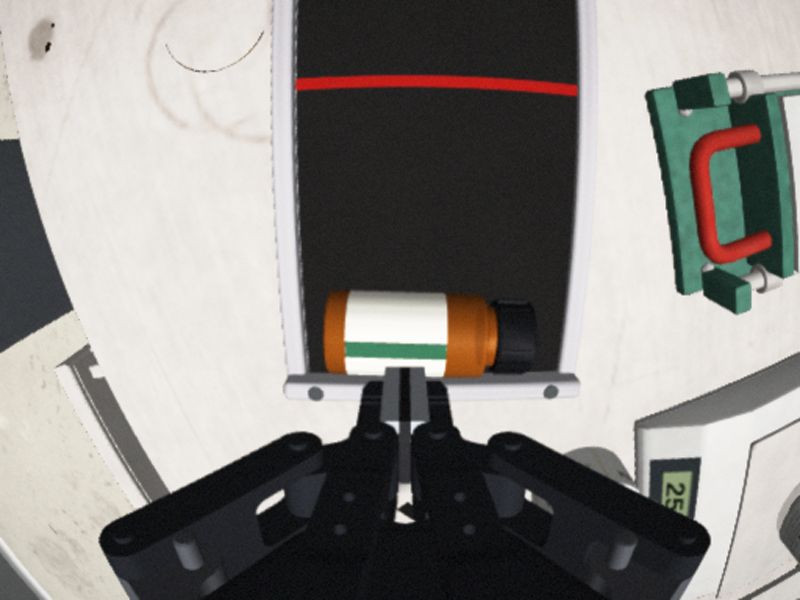

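The view shows the vial in front of the fingertip (stripe from (345,350) to (447,352)) and the line from (297,84) to (577,90).

Run:
```python
from h import *
np.set_printoptions(precision=1,suppress=True)
c=get_calibration("wrist");T=sense()["tcp_pos"];R=sense()["ee_rot"]
f=lambda q,z:(lambda d:(hit(d[0],d[1],z)-T)@R)(ray(c,np.array(q,float)*.64))
print("tool frame: stripe",f([(345,350),(447,352)],62),"line",f([(297,84),(437,80.5),(577,90)],26),"ends",f([(325,333),(492,335),(536,337)],48))
```

```text
tool frame: stripe [[  4.1 -23.6  24.5]
 [  3.3  16.7  24.5]] line [[111.9 -46.7  60.5]
 [112.   13.9  60.5]
 [112.   77.1  60.5]] ends [[  5.7 -33.8  38.5]
 [  4.7  37.2  38.5]
 [  3.5  57.   38.5]]
```

{"op": "play_rows", "data": {
  "series": [
    [[-0.008,0,0.02],[0,0,0]],
    [[-0.008,0,0.04],[0,0,0]],
    [[-0.008,0,0.042],[0,0,0]]
  ]
}}

```text
clock: 3.4
tcp_pos: [532.9, -162.2, 63.0]
ee_rot: [[0.281, 0.96, -0.003], [0.96, -0.281, 0.001], [0.0, -0.004, -1.0]]
contact_force: [-0.1, -0.0, 0.4]
grip_width: -0.0
finger_force: 0.0
```

{"op": "play_rows", "data": {
  "series": [
    [[0,0,0.003],[0,0,0]],
    [[0,0,0.006],[0,0,0]],
    [[0,0,0.01],[0,0,0]],
    [[0,0,0.014],[0,0,0]],
    [[0,0,0.014],[0,0,0]]
  ]
}}

```text
clock: 3.9
tcp_pos: [534.3, -162.6, 58.6]
ee_rot: [[0.281, 0.96, 0.001], [0.96, -0.281, -0.0], [0.0, 0.001, -1.0]]
contact_force: [-0.9, 1.6, 3.5]
grip_width: -0.2
finger_force: 1.8
```

Run:
```python
from workcell import *
for i in range(4):
    read_camera("side"); s=sense(); print(s["clock"],s["tcp_pos"].round(1),s["contact_force"].round(1))
```

```text
3.95 [ 534.3 -162.5   58.7] [-1.2  0.   3.3]
4.0 [ 534.3 -162.5   58.7] [-1.7  0.5  2.6]
4.05 [ 534.3 -162.6   58.7] [-1.4 -0.4  3.5]
4.1 [ 534.3 -162.6   58.7] [-0.5  0.4  3.3]
```

{"op": "play_rows", "data": {
  "series": [
    [[0.004,0,0.002],[0,0,0]],
    [[0.01,0,0.002],[0,0,0]],
    [[0.016,0,0.002],[0,0,0]],
    [[0.022,0,0.002],[0,0,0]],
    [[0.03,0,0.002],[0,0,0]]
  ]
}}

```text
clock: 4.6
tcp_pos: [538.8, -148.0, 57.6]
ee_rot: [[0.281, 0.96, 0.001], [0.96, -0.281, -0.0], [-0.0, 0.001, -1.0]]
contact_force: [1.9, -0.7, 4.5]
grip_width: 0.2
finger_force: 2.1
```

{"op": "play_rows", "data": {
  "series": [
    [[0.008,0,0],[0,0,0]],
    [[0.016,0,0],[0,0,0]],
    [[0.024,0,0],[0,0,0]],
    [[0.03,0,0],[0,0,0]],
    [[0.03,0,0],[0,0,0]]
  ]
}}

```text
clock: 5.1
tcp_pos: [542.8, -133.3, 57.4]
ee_rot: [[0.281, 0.96, 0.0], [0.96, -0.281, 0.0], [0.0, 0.0, -1.0]]
contact_force: [3.3, -1.3, 4.6]
grip_width: 0.1
finger_force: 2.2
```

Run:
```python
from h import *
np.set_printoptions(precision=3,suppress=True)
p=read_camera("wrist");s=sense();print(s["clock"],s["tcp_pos"],s["ee_rot"],s["contact_force"])
cv2.imwrite("pics/w3.png",cv2.resize(p[:,:,::-1],(800,600),interpolation=cv2.INTER_CUBIC))
```

```text
5.15 [ 542.651 -133.527   57.337] [[ 0.281  0.96   0.   ]
 [ 0.96  -0.281  0.   ]
 [ 0.     0.    -1.   ]] [ 3.104 -1.098  4.309]
```

View pics/w3.png

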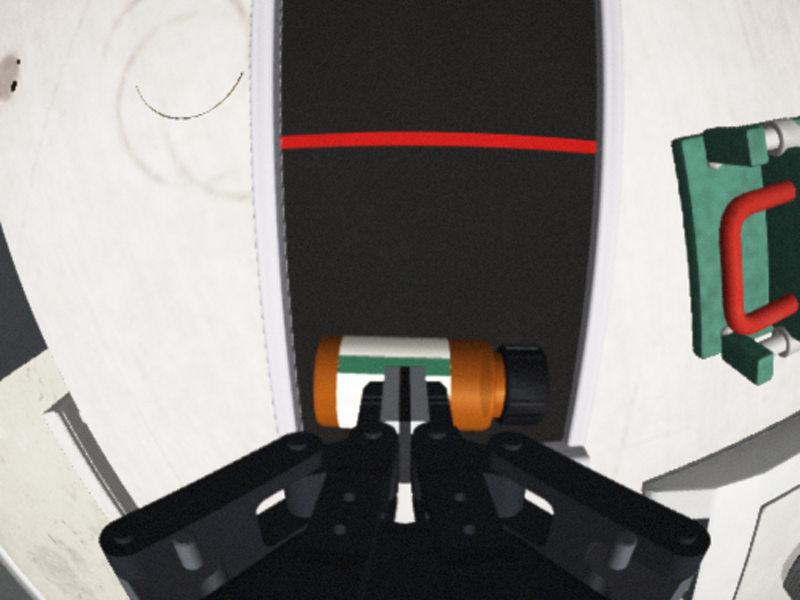

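Stroke one worked: the stripe has rolled forward to row ~366 while the line sits at row ~145. There is some axial force, which fits about 1° of vial yaw, so I'll steer slightly along the vial's own normal. Next stroke:

{"op": "play_rows", "data": {
  "series": [
    [[0,0,-0.02],[0,0,0]],
    [[-0.015,0,-0.02],[0,0,0]],
    [[-0.031,0,-0.02],[0,0,0]],
    [[-0.031,0,-0.009],[0,0,0]],
    [[-0.031,0,0],[0,0,0]]
  ]
}}

```text
clock: 5.65
tcp_pos: [537.9, -149.1, 56.8]
ee_rot: [[0.282, 0.959, -0.0], [0.959, -0.282, 0.0], [0.0, -0.0, -1.0]]
contact_force: [-1.0, -0.5, 5.5]
grip_width: -0.1
finger_force: 2.5
```

{"op": "play_rows", "data": {
  "series": [
    [[0,0,0],[0,0,0]],
    [[0.007,0,0],[0,0,0]],
    [[0.015,0,0],[0,0,0]],
    [[0.023,0.0005,0],[0,0,0]],
    [[0.031,0.0006,0],[0,0,0]]
  ]
}}

```text
clock: 6.15
tcp_pos: [543.0, -133.2, 57.5]
ee_rot: [[0.281, 0.96, 0.0], [0.96, -0.281, 0.0], [0.0, 0.0, -1.0]]
contact_force: [-0.2, -0.2, 3.3]
grip_width: -0.0
finger_force: 2.2
```

{"op": "play_rows", "data": {
  "series": [
    [[0.008,0,0],[0,0,0]],
    [[0.016,0,0],[0,0,0]],
    [[0.024,0.0005,0],[0,0,0]],
    [[0.031,0.0006,0],[0,0,0]],
    [[0.031,0.0006,0],[0,0,0]]
  ]
}}

```text
clock: 6.65
tcp_pos: [547.7, -118.6, 57.4]
ee_rot: [[0.281, 0.96, 0.0], [0.96, -0.281, 0.0], [0.0, 0.0, -1.0]]
contact_force: [1.7, -0.3, 4.4]
grip_width: 0.2
finger_force: 2.2
```

{"op": "play_rows", "data": {
  "series": [
    [[0,0,-0.02],[0,0,0]],
    [[-0.015,0,-0.02],[0,0,0]],
    [[-0.031,0,-0.02],[0,0,0]],
    [[-0.031,0,-0.009],[0,0,0]],
    [[-0.031,0,0],[0,0,0]]
  ]
}}

```text
clock: 7.15
tcp_pos: [543.0, -134.5, 57.0]
ee_rot: [[0.282, 0.959, 0.0], [0.959, -0.282, -0.0], [0.0, 0.0, -1.0]]
contact_force: [1.1, -0.9, 4.3]
grip_width: -0.1
finger_force: 2.5
```

{"op": "play_rows", "data": {
  "series": [
    [[0,0,0],[0,0,0]],
    [[0.007,0,0],[0,0,0]],
    [[0.015,0.0005,0],[0,0,0]],
    [[0.023,0.0007,0],[0,0,0]],
    [[0.031,0.001,0],[0,0,0]]
  ]
}}

```text
clock: 7.65
tcp_pos: [548.1, -118.6, 57.5]
ee_rot: [[0.281, 0.96, 0.0], [0.96, -0.281, 0.0], [0.0, 0.0, -1.0]]
contact_force: [0.4, 0.2, 4.8]
grip_width: -0.2
finger_force: 2.2
```

{"op": "play_rows", "data": {
  "series": [
    [[0.008,0,0],[0,0,0]],
    [[0.016,0.0005,0],[0,0,0]],
    [[0.024,0.0007,0],[0,0,0]],
    [[0.031,0.001,0],[0,0,0]],
    [[0.031,0.001,0],[0,0,0]]
  ]
}}

```text
clock: 8.15
tcp_pos: [552.9, -103.9, 57.3]
ee_rot: [[0.281, 0.96, 0.0], [0.96, -0.281, 0.0], [0.0, -0.0, -1.0]]
contact_force: [0.9, -0.2, 3.8]
grip_width: 0.2
finger_force: 2.2
```

{"op": "play_rows", "data": {
  "series": [
    [[0,0,-0.02],[0,0,0]],
    [[-0.015,0,-0.02],[0,0,0]],
    [[-0.031,0,-0.02],[0,0,0]],
    [[-0.031,0,-0.009],[0,0,0]],
    [[-0.031,0,0],[0,0,0]]
  ]
}}

```text
clock: 8.65
tcp_pos: [548.4, -119.9, 56.9]
ee_rot: [[0.282, 0.959, 0.0], [0.959, -0.282, -0.0], [0.0, 0.0, -1.0]]
contact_force: [-0.7, -0.8, 4.6]
grip_width: -0.2
finger_force: 2.4
```

{"op": "play_rows", "data": {
  "series": [
    [[0,0,0],[0,0,0]],
    [[0.007,0,0],[0,0,0]],
    [[0.015,0.0005,0],[0,0,0]],
    [[0.023,0.0007,0],[0,0,0]],
    [[0.031,0.001,0],[0,0,0]]
  ]
}}

```text
clock: 9.15
tcp_pos: [553.5, -104.0, 57.5]
ee_rot: [[0.281, 0.96, 0.0], [0.96, -0.281, 0.0], [0.0, 0.0, -1.0]]
contact_force: [0.1, -0.4, 3.9]
grip_width: 0.1
finger_force: 2.2
```

{"op": "play_rows", "data": {
  "series": [
    [[0.008,0,0],[0,0,0]],
    [[0.016,0.0005,0],[0,0,0]],
    [[0.024,0.0007,0],[0,0,0]],
    [[0.031,0.001,0],[0,0,0]],
    [[0.031,0.001,0],[0,0,0]]
  ]
}}

```text
clock: 9.65
tcp_pos: [558.2, -89.3, 57.3]
ee_rot: [[0.281, 0.96, 0.0], [0.96, -0.281, 0.0], [0.0, -0.0, -1.0]]
contact_force: [1.4, 0.6, 4.3]
grip_width: -0.2
finger_force: 2.2
```

Run:
```python
from h import *
np.set_printoptions(precision=3,suppress=True)
p=read_camera("wrist");s=sense();print(s["clock"],s["tcp_pos"],s["ee_rot"],s["contact_force"])
cv2.imwrite("pics/w4.png",cv2.resize(p[:,:,::-1],(800,600),interpolation=cv2.INTER_CUBIC))
```

```text
9.7 [558.144 -89.577  57.298] [[ 0.281  0.96   0.   ]
 [ 0.96  -0.281  0.   ]
 [ 0.     0.    -1.   ]] [ 0.293 -0.317  3.706]
```

View pics/w4.png

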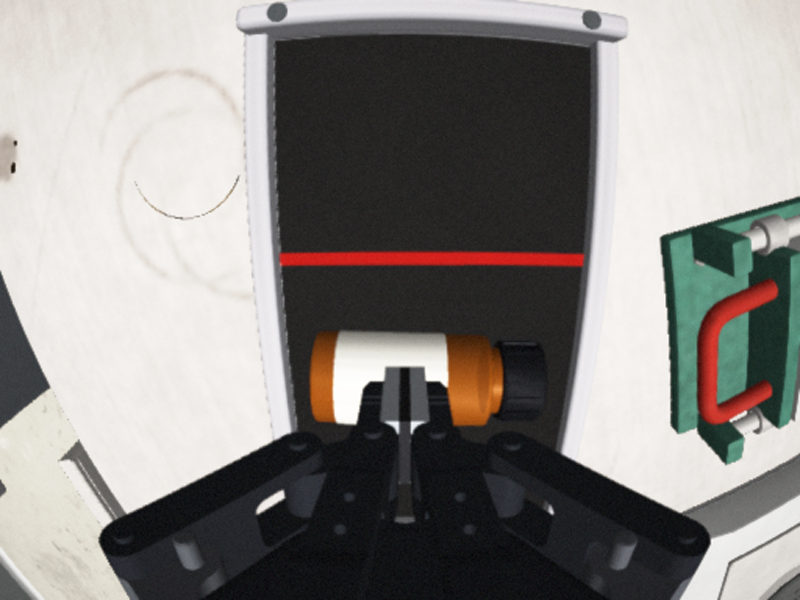

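The vial's front edge runs (330,332)–(440,335), its back edge (330,424)–(470,426), and the line (281,259)–(583,260).

Run:
```python
from h import *
np.set_printoptions(precision=1,suppress=True)
c=get_calibration("wrist");T=sense()["tcp_pos"];R=sense()["ee_rot"]
r=lambda q:ray(c,np.array(q,float)*.64)
o=r([(1,1)])[1]
l=(hit(r([(281,259),(432,258.5),(583,260)])[0],o,21.5)-T)@R
F=r([(325,332),(440,334.5)])[0];B=r([(325,423.5),(470,426)])[0]
# tangent planes -> bisector per side using interpolated rays
a=(hit(F+B,o,39.5)-T)@R
print("line",l,"axis",a,"ends",(hit(r([(312,375),(492,378)])[0],o,45)-T)@R)
```

```text
line [[ 38.6 -49.8  35.8]
 [ 38.4  10.8  35.8]
 [ 38.6  73.9  35.8]] axis [[ -5.  -31.3  17.8]
 [ -5.9  19.7  17.8]] ends [[ -1.  -35.1  12.3]
 [ -2.3  33.1  12.3]]
```

{"op": "play_rows", "data": {
  "series": [
    [[0,0,-0.02],[0,0,0]],
    [[-0.015,0,-0.02],[0,0,0]],
    [[-0.031,0,-0.02],[0,0,0]],
    [[-0.031,0,-0.009],[0,0,0]],
    [[-0.031,0,0],[0,0,0]]
  ]
}}

```text
clock: 10.2
tcp_pos: [553.7, -105.3, 56.9]
ee_rot: [[0.282, 0.959, 0.0], [0.959, -0.282, -0.0], [0.0, 0.0, -1.0]]
contact_force: [0.2, -0.8, 4.9]
grip_width: -0.2
finger_force: 2.4
```

{"op": "play_rows", "data": {
  "series": [
    [[0,0,0],[0,0,0]],
    [[0.007,0,0],[0,0,0]],
    [[0.015,0.0005,0],[0,0,0]],
    [[0.023,0.0007,0],[0,0,0]],
    [[0.031,0.001,0],[0,0,0]]
  ]
}}

```text
clock: 10.7
tcp_pos: [558.8, -89.4, 57.5]
ee_rot: [[0.281, 0.96, 0.0], [0.96, -0.281, 0.0], [0.0, 0.0, -1.0]]
contact_force: [-0.4, 0.3, 4.6]
grip_width: 0.1
finger_force: 2.2
```

{"op": "play_rows", "data": {
  "series": [
    [[0.008,0,0],[0,0,0]],
    [[0.016,0.0005,0],[0,0,0]],
    [[0.024,0.0007,0],[0,0,0]],
    [[0.031,0.001,0],[0,0,0]],
    [[0.031,0.001,0],[0,0,0]]
  ]
}}

```text
clock: 11.2
tcp_pos: [563.5, -74.7, 57.3]
ee_rot: [[0.281, 0.96, 0.0], [0.96, -0.281, 0.0], [0.0, -0.0, -1.0]]
contact_force: [-0.4, -0.6, 4.4]
grip_width: 0.2
finger_force: 2.2
```

{"op": "play_rows", "data": {
  "series": [
    [[0,0,-0.02],[0,0,0]],
    [[-0.015,0,-0.02],[0,0,0]],
    [[-0.031,0,-0.02],[0,0,0]],
    [[-0.031,0,-0.009],[0,0,0]],
    [[-0.031,0,0],[0,0,0]]
  ]
}}

```text
clock: 11.7
tcp_pos: [559.0, -90.7, 56.9]
ee_rot: [[0.282, 0.959, 0.0], [0.959, -0.282, -0.0], [-0.0, 0.0, -1.0]]
contact_force: [-0.0, -0.9, 4.3]
grip_width: -0.2
finger_force: 2.3
```

{"op": "play_rows", "data": {
  "series": [
    [[0,0,0],[0,0,0]],
    [[0.007,0,0],[0,0,0]],
    [[0.015,0.0005,0],[0,0,0]],
    [[0.023,0.0007,0],[0,0,0]],
    [[0.031,0.001,0],[0,0,0]]
  ]
}}

```text
clock: 12.2
tcp_pos: [564.1, -74.8, 57.5]
ee_rot: [[0.281, 0.96, 0.0], [0.96, -0.281, 0.0], [0.0, 0.0, -1.0]]
contact_force: [-0.6, -0.6, 4.4]
grip_width: -0.0
finger_force: 2.1
```

{"op": "play_rows", "data": {
  "series": [
    [[0.008,0,0],[0,0,0]],
    [[0.016,0.0005,0],[0,0,0]],
    [[0.024,0.0007,0],[0,0,0]],
    [[0.031,0.001,0],[0,0,0]],
    [[0.031,0.001,0],[0,0,0]]
  ]
}}

```text
clock: 12.7
tcp_pos: [568.9, -60.1, 57.3]
ee_rot: [[0.281, 0.96, 0.0], [0.96, -0.281, 0.0], [0.0, 0.0, -1.0]]
contact_force: [0.9, 0.5, 3.5]
grip_width: 0.0
finger_force: 2.2
```

Run:
```python
from h import *
np.set_printoptions(precision=3,suppress=True)
p=read_camera("wrist");s=sense();print(s["clock"],s["tcp_pos"],s["ee_rot"],s["contact_force"])
cv2.imwrite("pics/w5.png",cv2.resize(p[150:300,150:350,::-1],(800,600),interpolation=cv2.INTER_CUBIC))
```

```text
12.75 [568.75  -60.38   57.275] [[ 0.281  0.96  -0.   ]
 [ 0.96  -0.281  0.   ]
 [ 0.    -0.    -1.   ]] [ 0.656 -0.576  4.211]
```

View pics/w5.png

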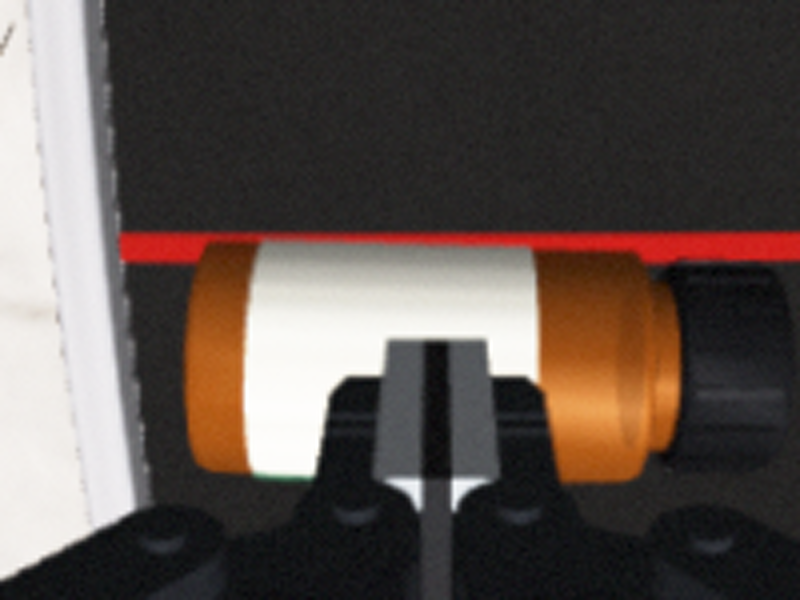

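The red line (rows 233–262 of the crop) now sits just at the vial's front edge (243 left, 252 right); the back edge is at 472/482.

Run:
```python
from h import *
np.set_printoptions(precision=1,suppress=True)
c=get_calibration("wrist");T=sense()["tcp_pos"];R=sense()["ee_rot"]
r=lambda q:ray(c,np.array(q,float)/4+149.6)
o=r([(1,1)])[1]
l=(hit(r([(122,248),(795,246)])[0],o,21.5)-T)@R
F=r([(215,243),(530,248),(630,252)])[0];B=r([(215,473),(530,482),(630,482)])[0]
a=(hit(F+B,o,39.5)-T)@R
print("line",l,"axis",a)
```

```text
line [[  7.7 -52.2  35.8]
 [  7.8  59.6  35.8]] axis [[ -3.2 -34.1  17.8]
 [ -4.1  14.1  17.8]
 [ -4.7  29.5  17.8]]
```

```bash
cat > fit.py <<'E'
from h import *
from scipy.optimize import least_squares
np.set_printoptions(precision=2,suppress=True)
c=get_calibration("wrist");T=sense()["tcp_pos"];R=sense()["ee_rot"]
def fit(pts,raw,line,L):
    d,o=ray(c,raw(np.array(pts,float))); d=d@R; o=(o-T)@R
    zp=T[2]-21.3
    def res(p,zf=True):
        a=np.array([p[0],0,p[2] if zf else zp-18]); u=np.array([np.tan(p[1]),1,0]); n=np.cross(d,u); n/=np.linalg.norm(n,axis=1)[:,None]
        return abs(n@(o-a))-18
    s=least_squares(res,[-5,0,zp-18]); s2=least_squares(lambda p:res([*p,0],False),[-5,0])
    l=hit(ray(c,raw(np.array(line,float)))[0]@R,o,zp)
    print("axis x,yaw,z",s.x,"rms",np.sqrt(2*s.cost/len(pts)),"fixed z:",s2.x,s2.fun,"line",l[:,0],"z",zp-18)
E
python3 - <<'E'
from fit import *
# camera pose relative to the tool is the same for both pictures
fit([(325,332),(440,334.5),(325,423.5),(470,426)],lambda q:q*.64,[(281,259),(583,260)],0)
fit([(215,243),(530,248),(630,252),(215,473),(580,482),(630,482)],lambda q:q/4+149.6,[(122,248),(795,246)],0)
E
```

```text
axis x,yaw,z [-5.86 -0.02 18.31] rms 0.03254101423290303 fixed z: [-5.68 -0.02] [ 0.   -0.07 -0.01 -0.06] line [38.58 38.58] z 17.975083038314764
axis x,yaw,z [-5.44 -0.02 20.75] rms 0.12479536864111893 fixed z: [-4.04 -0.02] [-0.36 -0.06 -0.44 -0.39 -0.31 -0.26] line [7.57 7.76] z 17.975083038314764
```

{"op": "play_rows", "data": {
  "series": [
    [[0,0,-0.02],[0,0,0]],
    [[-0.013,0,-0.02],[0,0,0]],
    [[-0.026,0,-0.02],[0,0,0]],
    [[-0.026,0,-0.009],[0,0,0]],
    [[-0.026,0,0],[0,0,0]]
  ]
}}

```text
clock: 13.25
tcp_pos: [565.1, -73.6, 57.0]
ee_rot: [[0.282, 0.959, 0.001], [0.959, -0.282, -0.0], [0.0, 0.001, -1.0]]
contact_force: [0.2, -1.1, 5.3]
grip_width: -0.2
finger_force: 2.5
```

{"op": "play_rows", "data": {
  "series": [
    [[0,0,0],[0,0,0]],
    [[0.006,0,0],[0,0,0]],
    [[0.012,0.0003,0],[0,0,0]],
    [[0.019,0.0005,0],[0,0,0]],
    [[0.026,0.0007,0],[0,0,0]]
  ]
}}

```text
clock: 13.75
tcp_pos: [569.3, -60.3, 57.5]
ee_rot: [[0.281, 0.96, 0.001], [0.96, -0.281, -0.0], [0.0, 0.001, -1.0]]
contact_force: [1.6, -0.4, 5.0]
grip_width: 0.1
finger_force: 2.1
```

{"op": "play_rows", "data": {
  "series": [
    [[0.006,0,0],[0,0,0]],
    [[0.013,0.0003,0],[0,0,0]],
    [[0.019,0.0005,0],[0,0,0]],
    [[0.025,0.0007,0],[0,0,0]],
    [[0.025,0.0007,0],[0,0,0]]
  ]
}}

```text
clock: 14.25
tcp_pos: [573.1, -48.5, 57.4]
ee_rot: [[0.281, 0.96, 0.0], [0.96, -0.281, 0.0], [0.0, 0.0, -1.0]]
contact_force: [0.6, 0.1, 3.7]
grip_width: 0.2
finger_force: 2.2
```

Run:
```python
from h import *
np.set_printoptions(precision=3,suppress=True)
p=read_camera("wrist");s=sense();print(s["clock"],s["tcp_pos"],s["contact_force"])
cv2.imwrite("pics/w6.png",cv2.resize(p[170:320,160:360,::-1],(800,600),interpolation=cv2.INTER_CUBIC))
```

```text
14.3 [573.042 -48.666  57.33 ] [ 1.429 -0.612  3.959]
```

View pics/w6.png

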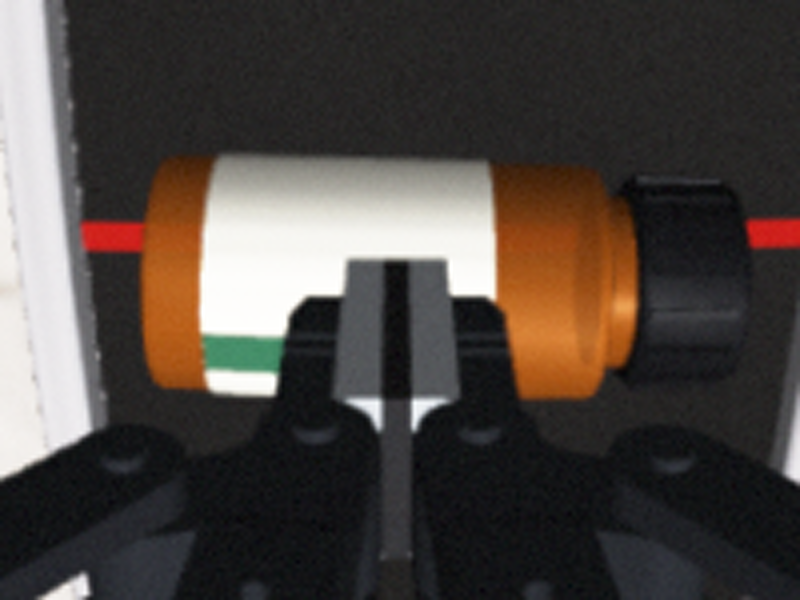

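The vial now lies over the line (line at row 237 left, 233 right; vial edges 156/166 front, 388/398 back). I'll fit for the residual.

Run:
```python
from fit import *
fit([(220,155),(480,161),(580,166),(165,388),(270,395),(590,398)],lambda q:q/4+[159.6,169.6],[(110,237),(775,233)],0)
```

```text
axis x,yaw,z [-3.26 -0.03 18.34] rms 0.1767807815190667 fixed z: [-3.11 -0.03] [ 0.01  0.17 -0.27 -0.1   0.2  -0.21] line [-4.95 -4.68] z 18.029618859993533
```

{"op": "play_rows", "data": {
  "series": [
    [[-0.002,0,0],[0,0,0]],
    [[-0.004,0,0],[0,0,0]],
    [[-0.005,0,0],[0,0,0]],
    [[-0.005,0,0],[0,0,0]],
    [[-0.005,0,0],[0,0,0]]
  ]
}}

```text
clock: 14.8
tcp_pos: [572.2, -51.3, 57.3]
ee_rot: [[0.281, 0.96, 0.0], [0.96, -0.281, 0.0], [0.0, 0.0, -1.0]]
contact_force: [1.6, -0.9, 4.5]
grip_width: -0.0
finger_force: 2.2
```

{"op": "play_rows", "data": {
  "series": [
    [[0,0,0],[0,0,0]],
    [[0,0,0],[0,0,0]],
    [[0,0,0],[0,0,0]]
  ]
}}

```text
clock: 15.1
tcp_pos: [572.2, -51.2, 57.3]
ee_rot: [[0.281, 0.96, 0.0], [0.96, -0.281, 0.0], [0.0, 0.0, -1.0]]
contact_force: [1.6, -0.2, 4.4]
grip_width: 0.3
finger_force: 2.2
```

```bash
python3 -c "
from workcell import *
s=sense();print(s['tcp_pos'],s['contact_force']);print(hand_in())"
```

```text
[572.2066027  -51.20229812  57.29910129] [ 1.64115    -0.16832086  4.37940026]
the job is handed in; nothing more can be done
None
```

I rolled the vial onto the red line in seven pressed strokes plus a small roll back, and handed in at about 15 s with the fingertip still on top and the plate about 4.7 mm down; by my last measurement and that roll back it should be within about 1 mm of centre and 2° of the line, though I took no picture after it.

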